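# Add the holed tray to the model-maker's tiered stand

## Robot

A 6-joint arm with a two-finger parallel gripper is mounted at the origin on the work surface. World frame = base frame: x ahead of the robot, y to its left, z up, the work surface at z = 0. Lengths are in m, angles in rad, forces in N, time in s.
With the tool pointing down it reaches from about 0.325 to 0.775 m from the base axis. Payload 5.5 kg.
Tool frame: the origin (TCP) lies between the finger pads; the fingertips stand manip.tip_extent ahead of it and the grasp point (between the pads) is the TCP (manip.tip_extent is the distance from the TCP to the fingertips, in m); z points along the fingers, y is the line along which they close (so a half turn about z gives the same grasp; the last joint's range is limited). The gripper opens to 88 mm and grips with 3 to 60 N. Pads are 20 mm wide; open, the fingers measure 115 mm over their backs; the gripper's body (75 mm by 178 mm) begins 61 mm behind the grasp point.
Start: joints at [1.233, 0.091, 1.231, -0, 1.82, -0.057], TCP at [0.166, 0.577, 0.242] pointing down, gripper open.
Joint ranges: [-2.87, 2.87], [-0.86, 2.18], [0.17, 2.46], [-1.51, 4.65], [0.06, 2.69], [-2.65, 2.65]. Speed limits (rad/s): [2.57, 2.57, 3.01, 3.14, 3.14, 3.14].

## Interface

Orientations are given as a rotation vector (axis times angle).
In Python, from rig import manip gives the robot as it stands.
- The arm moves only by the tool drive_tool, never from a script. Its argument "motion" is a list of rows, each an object with "rot": the turn, a rotation vector about the tool's x, y, z scaled (see below), a list of three; "offset": the shift along the tool's x, y, z scaled (see below), a list of three; "claw": the closure, from 0 (fully open) to 1 (shut). A call has 1 to 12 rows; each row is the pose to reach, as a shift and turn from the pose commanded when the call began, along the tool's axes at that moment; what a row does not reach only later rows make up. The controller multiplies each number of a shift by 100 cm and each number of a turn by 120 degrees. A row lasts 1/12 s, in which the tool goes at most 41.7 mm and 7.16 degrees, less where a joint would pass 70% of its speed; a pose out of reach is approached as far as the arm can. A call with a number of a shift or a turn outside -1 to 1 is refused whole. A call with a gripper value outside its range is refused whole. The fingers move at their own pace and stop on an object; the grip force is fixed at half the most. Time passes only in rows, so rows that repeat a pose let the fingers close. It gives the time, the measured TCP pose, the force, the opening and the grip force at its end, in the units of the state.
- manip.sense(): the state, without advancing time (a new reading comes with each control period).
- manip.read_camera(name): name is "scene" or "top" or "wrist"; returns a dict with "pixels" (384x512x3 uint8, red, green, blue), "range_z" (384x512 float32, m along the optical axis (not along the pixel's ray), 0 where there is no reading), "fx", "fy", "cx", "cy" (pixels), "rvec" (rotation vector, rad) and "tvec" (3), from world to camera coordinates, as OpenCV has them. Camera axes: x right, y down, z forward; pixel columns grow to the right and rows downward; lengths in m; the calibration is good to about 2 mm. A picture is of the moment at which its call begins.
- manip.hand_in(): hands the job in; it is judged then, once.
The state is a dict: "t": time; "joints": joint angles; "joint_velocities": joint speeds; "tau": joint torques, N m; "tcp_pos": TCP position; "eef_rot": TCP orientation; "force": force on the tool from outside, world axes, zero at the start; "ft_torque": the same for the moment, N m; "gripper_width": finger opening in m; "grasp_force": force on a finger pad.
Only numpy, scipy, OpenCV 4.12 (cv2) and the standard library are available. Lean on these libraries where they do the work, as an engineer would, in place of code of your own. Each camera call takes 0.05 s, during which the arm holds its last target. There are 200 camera calls.

## Task

Add the upper tier to the model-maker's parts stand: pick up the tray with the four corner holes (red handle) and lower it onto the stand so that every corner hole drops over its own brass-tipped post and the tray sits level on the four round collars, then let go. Set it down rather than letting it fall, and leave the plain tray (blue handle) and the ship in a bottle where they are.

Things in the scene. Friction and masses are not known exactly. Their poses are not given: they have to be found in the camera images.
- stand: Fixed dark wood board 172 x 132 x 14 mm with four light-wood posts. Origin: centre of its underside, on the table; x along the long side, y the short side, z up. Posts at x +-62, y +-42 mm; each has a 38 mm round collar, its flat top 70 mm up (the tray rests there), then a brass pin 24 mm wide, tapering to 6 mm at its tip, 108 mm up. Pins guide the holes from 10 mm off-centre.
- holed_tray: Tray to place, loose, 0.25-0.5 kg: plywood 172 x 132 mm, rim 20 mm high, floor 8 mm, four 28 mm round through holes at x +-62, y +-42 mm (either way round fits). Origin: centre of its underside; x along the long side, y the short side, z up. Red handle bar over the middle, along x: 90 long, 18 wide (y), 70 to 90 mm up, on two uprights at x +-36 mm. Bits in it are glued on.
- plain_tray: Bystander, to be left alone: a loose tray of the same size, shape and frame, with a solid floor without holes and a blue handle bar.
- ship_bottle: Bystander, to be left alone: a clear glass bottle with a model ship, lying on a light wooden cradle, 76 x 200 x 98 mm high, loose. Origin: centre of the cradle's underside; y along the bottle.

How it is judged:
By the outcome, as a careful person would: the job done as asked, in the order asked, and still so for the second after the job is handed in, with the robot touching nothing.
It also fails if it takes over 46 s, if anything falls off the work surface, if the arm or the gripper's body presses on something with over 40 N, if the wrist force passes 120 N, or if a joint passes its speed limit or range.

## Working session

There is one attempt and no reset: what is moved stays moved. The work goes in short steps, Python scripts to look and compute and a tool call to move; the robot and the scene stay as the last step left them, time stands still between calls to the robot, and variables do not carry over. Pictures are saved under pics/ and viewed, at most 10 in all, crops included, and the job is handed in when it is done.

Besides the shell and the picture viewer there is one more tool, called as name(argument=value, ...) on one line, values as JSON. drive_tool: Moves the arm, as the interface text tells. Its arguments: {"type":"object","properties":{"motion":{"type":"array","items":{"type":"object","properties":{"rot":{"type":"array","items":{"type":"number"}},"offset":{"type":"array","items":{"type":"number"}},"claw":{"type":"number"}}}}},"required":["motion"]}

```bash
mkdir -p pics; cat > h.py <<'E'
import numpy as np, cv2
from rig import manip
from scipy.spatial.transform import Rotation as R
def cam(n):
    c=manip.read_camera(n); c['R']=R.from_rotvec(np.ravel(c['rvec'])).as_matrix(); c['t']=np.ravel(c['tvec'])
    return c
def save(c,f): cv2.imwrite('pics/'+f,cv2.cvtColor(c['pixels'],cv2.COLOR_RGB2BGR))
def cloud(c):
    v,u=np.mgrid[:384,:512]; z=c['range_z'].astype(float)
    p=np.stack([(u-c['cx'])/c['fx']*z,(v-c['cy'])/c['fy']*z,z],-1)
    return (p-c['t'])@c['R']
def ray(c,u,v,h):
    d=np.array([(u-c['cx'])/c['fx'],(v-c['cy'])/c['fy'],1])@c['R']; o=-c['R'].T@c['t']
    return o+d*(h-o[2])/d[2]
E
python3 - <<'E'
from h import *
s=manip.sense(); print(s['tcp_pos'],s['eef_rot'],s['force'],manip.tip_extent,s['t'])
a=cam('top');b=cam('scene')
im=np.vstack([a['pixels'],b['pixels']])
save(a,'top0.png');save(b,'scene0.png')
P=cloud(a);np.savez('/tmp/top0.npz',P=P,px=a['pixels'])
hsv=cv2.cvtColor(a['pixels'],cv2.COLOR_RGB2HSV).astype(int)
for n,m in dict(red=((hsv[...,0]<8)|(hsv[...,0]>172))&(hsv[...,1]>150)&(hsv[...,2]>80),blue=(abs(hsv[...,0]-112)<12)&(hsv[...,1]>130)).items():
    k,l,st,ce=cv2.connectedComponentsWithStats(m.astype(np.uint8))
    for i in range(1,k):
        if st[i,4]>60:
            q=P[l==i]; print(n,ce[i],st[i],np.median(q,0),cv2.minAreaRect(q[:,:2].astype(np.float32)))
E
```

```text
[0.16618145 0.57626611 0.24051254] [-4.39568678e-01 -3.11032002e+00  2.99221559e-03] [-0.06371893 -0.14434994  0.20133354] 0.019 0.0
red [255.28455285 157.73170732] [246 141  19  35 246] [ 0.63190094 -0.02076701  0.08971199] ((0.5782594084739685, -0.0031874068081378937), (0.020771335810422897, 0.2044510841369629), 71.78168487548828)
blue [252.19486405  73.39879154] [227  56  42  37 662] [ 0.87285851 -0.01796685  0.03881286] ((0.6928513050079346, 0.02909884601831436), (0.102501779794693, 0.41797786951065063), 78.93585968017578)
blue [42.6372549  76.89215686] [ 32  69  18  14 102] [0.84133121 0.5130759  0.06862578] ((0.6685476899147034, 0.26622727513313293), (0.6240060329437256, 0.025579184293746948), 54.72199249267578)
blue [488.97925926 136.26074074] [ 468  109   44   54 2025] [ 0.69652183 -0.62963028  0.04117476] ((0.6314419507980347, -0.33805811405181885), (0.14929944276809692, 0.7626882791519165), 12.196695327758789)
blue [ 99.25614035 240.08421053] [ 86 224  28  33 285] [0.43415817 0.35288765 0.08937248] ((0.43420735001564026, 0.3533581495285034), (0.01710127294063568, 0.08637570589780807), 56.34467697143555)
```

View pics/top0.png

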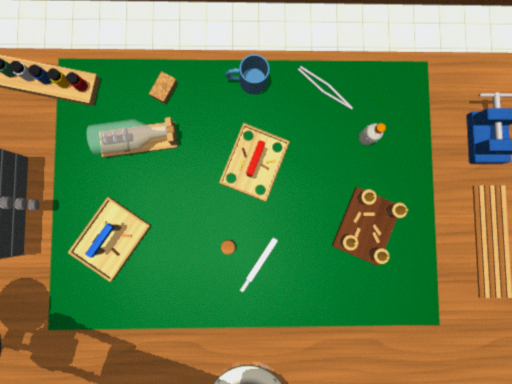

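View pics/scene0.png

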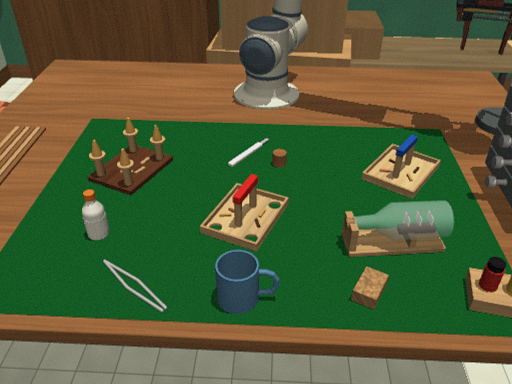

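The top view shows the red-handled tray at about (255,160), the stand with four collars at (369,197), (400,210), (350,242) and (381,256), the blue tray at (110,238) and the bottle at (130,138). The scene view agrees. Next I measure the tray and the stand.

```bash
cat > m.py <<'E'
from h import *
def fit(pts,w):
    (c,(a,b),th)=cv2.minAreaRect(pts.astype(np.float32)); box=cv2.boxPoints((c,(a,b),th))
    e=[box[1]-box[0],box[2]-box[1]]; L=max(e,key=np.linalg.norm)
    print(w,np.round(c,4),'size',round(a,4),round(b,4),'long-axis deg',round(np.degrees(np.arctan2(L[1],L[0]))%180,2))
def stand(P):
    m=(P[...,2]>.062)&(P[...,2]<.115)&(P[...,0]>.3)&(P[...,0]<.66)&(P[...,1]<-.17)&(P[...,1]>-.5)
    k,l,st,ce=cv2.connectedComponentsWithStats(m.astype(np.uint8)); C=[]
    for i in range(1,k):
        if st[i,4]>40:
            q=P[l==i]; ring=q[q[:,2]<.08]; c,r=cv2.minEnclosingCircle(ring[:,:2].astype(np.float32)); C.append(c); print(' collar',np.round(c,4),round(r,4),'z',np.median(ring[:,2]),q[:,2].max())
    C=np.array(C)
    if len(C)==4: fit(C,'stand')
E
python3 - <<'E'
from m import *
f=np.load('/tmp/top0.npz');P=f['P']
reg=(abs(P[...,0]-.63)<.13)&(abs(P[...,1]+.02)<.13)
fit(P[reg&(P[...,2]>.08)][:,:2],'handle')
fit(P[reg&(P[...,2]>.014)&(P[...,2]<.03)][:,:2],'rim')
stand(P)
r2=(abs(P[...,0]-.43)<.1)&(abs(P[...,1]-.35)<.1)
E
```

```text
handle [ 0.6331 -0.0209] size 0.0179 0.0895 long-axis deg 157.95
rim [ 0.6335 -0.0208] size 0.1322 0.1727 long-axis deg 158.03
 collar [ 0.5363 -0.3058] 0.0189 z 0.06976264908966417 0.10958105798645877
 collar [ 0.5023 -0.3835] 0.0196 z 0.06975893164078115 0.10979441105188033
 collar [ 0.4226 -0.2561] 0.0189 z 0.06964526568992746 0.1101659584852913
 collar [ 0.3887 -0.3332] 0.0193 z 0.06944452248344993 0.10980181085547916
stand [ 0.4624 -0.3197] size 0.0849 0.1243 long-axis deg 156.36
```

```bash
cat > go.py <<'E'
from h import *
def go(p,yaw_long):
    s=manip.sense(); T=R.from_rotvec(s['eef_rot']); M=T.as_matrix()
    off=M.T@(np.array(p)-s['tcp_pos']); best=[]
    for k in (0,180):
        a=np.radians(yaw_long+k); x=np.array([np.cos(a),np.sin(a),0]); z=np.array([0,0,-1.])
        D=R.from_matrix(np.stack([x,np.cross(z,x),z],1)); best.append((T.inv()*D).as_rotvec())
    print('t',s['t'],'q',np.round(s['joints'],2),'tcp',np.round(s['tcp_pos'],4),'F',np.round(s['force'],1),'w',s['gripper_width'],s['grasp_force'])
    print('off',np.round(off,4)); [print('rot',np.round(b/np.radians(120),4),'deg',np.round(np.degrees(b),2)) for b in best]
E
python3 -c "
from go import *
go([.6333,-.0208,.18],158)"
```

```text
t 0.1 q [ 1.23  0.09  1.23  0.    1.82 -0.06] tcp [0.1662 0.5763 0.2406] F [-0.2  0.6 -1. ] w 0.08785184309672883 0.0
off [-0.6143 -0.4442  0.0613]
rot [-0.0008 -0.      0.0493] deg [-0.1  -0.    5.91]
rot [ 0.0000e+00 -1.2000e-03 -1.4507e+00] deg [ 0.0000e+00 -1.5000e-01 -1.7409e+02]
```

drive_tool(motion=[{"offset": [-0.3,-0.22,0],"rot": [0,0,0.025],"claw": 0},{"offset": [-0.3,-0.22,0],"rot": [0,0,0.025],"claw": 0},{"offset": [-0.3,-0.22,0],"rot": [0,0,0.025],"claw": 0},{"offset": [-0.3,-0.22,0],"rot": [0,0,0.025],"claw": 0},{"offset": [-0.3,-0.22,0],"rot": [0,0,0.025],"claw": 0},{"offset": [-0.3,-0.22,0],"rot": [0,0,0.025],"claw": 0},{"offset": [-0.614,-0.444,0],"rot": [0,0,0.049],"claw": 0},{"offset": [-0.614,-0.444,0],"rot": [0,0,0.049],"claw": 0},{"offset": [-0.614,-0.444,0],"rot": [0,0,0.049],"claw": 0},{"offset": [-0.614,-0.444,0],"rot": [0,0,0.049],"claw": 0},{"offset": [-0.614,-0.444,0],"rot": [0,0,0.049],"claw": 0},{"offset": [-0.614,-0.444,0],"rot": [0,0,0.049],"claw": 0}])

```text
t: 1.1
tcp_pos: [0.4744, 0.1803, 0.2414]
eef_rot: [-0.599, -3.084, 0.0]
force: [0.5, 0.0, 0.0]
gripper_width: 0.0878
grasp_force: 0.0
```

```bash
python3 -c "
from go import *
go([.6333,-.0208,.18],158)"
```

```text
t 1.1 q [ 0.3  -0.16  1.47  0.    1.82 -0.89] tcp [0.4744 0.1803 0.2414] F [0.5 0.  0. ] w 0.08781027809502846 0.0
off [-0.2226 -0.127   0.0613]
rot [-0.     -0.0001  0.0002] deg [-0.   -0.01  0.03]
rot [ 1.0000e-04 -1.0000e-04 -1.4998e+00] deg [ 2.0000e-02 -1.0000e-02 -1.7997e+02]
```

drive_tool(motion=[{"offset": [-0.212,-0.12,0.03],"rot": [0,0,0],"claw": 0},{"offset": [-0.212,-0.12,0.03],"rot": [0,0,0],"claw": 0},{"offset": [-0.212,-0.12,0.03],"rot": [0,0,0],"claw": 0},{"offset": [-0.212,-0.12,0.03],"rot": [0,0,0],"claw": 0},{"offset": [-0.212,-0.12,0.03],"rot": [0,0,0],"claw": 0},{"offset": [-0.212,-0.12,0.03],"rot": [0,0,0],"claw": 0},{"offset": [-0.212,-0.12,0.03],"rot": [0,0,0],"claw": 0},{"offset": [-0.212,-0.12,0.03],"rot": [0,0,0],"claw": 0},{"offset": [-0.212,-0.12,0.03],"rot": [0,0,0],"claw": 0},{"offset": [-0.212,-0.12,0.03],"rot": [0,0,0],"claw": 0}])

```text
t: 1.93
tcp_pos: [0.625, -0.0073, 0.2122]
eef_rot: [0.597, 3.084, 0.001]
force: [-0.2, 0.0, 0.3]
gripper_width: 0.0879
grasp_force: 0.0
```

```bash
python3 -c "
from go import *
go([.6333,-.0208,.079],158)
c=cam('wrist'); save(c,'wrist1.png'); P=cloud(c)
from m import fit
r=(abs(P[...,0]-.633)<.1)&(abs(P[...,1]+.02)<.1)&(c['range_z']>0)
fit(P[r&(P[...,2]>.08)&(P[...,2]<.1)][:,:2],'handle')
"
```

```text
t 1.9333 q [-0.07  0.15  1.21  0.    1.77 -1.25] tcp [ 0.625  -0.0073  0.2122] F [-0.2  0.   0.3] w 0.08793811998028733 0.0
off [-0.0127 -0.0095  0.1332]
rot [0.0002 0.0002 0.0009] deg [0.03 0.02 0.1 ]
rot [-3.0000e-04  4.0000e-04 -1.4991e+00] deg [-3.000e-02  4.000e-02 -1.799e+02]
handle [ 0.6329 -0.0227] size 0.0172 0.0888 long-axis deg 157.97
```

View pics/wrist1.png

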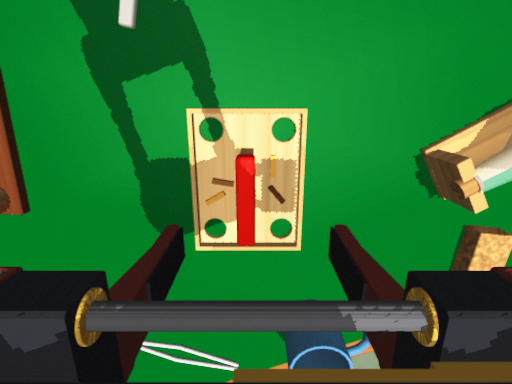

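The wrist view shows the red handle at (246,195), lying along the tool's x axis between the fingers, and four open holes at (211,129), (284,129), (215,228) and (281,228). It agrees with the top view, so I descend.

drive_tool(motion=[{"offset": [-0.012,-0.009,0.03],"rot": [0,0,0],"claw": 0},{"offset": [-0.012,-0.009,0.06],"rot": [0,0,0],"claw": 0},{"offset": [-0.012,-0.009,0.09],"rot": [0,0,0],"claw": 0},{"offset": [-0.012,-0.009,0.115],"rot": [0,0,0],"claw": 0},{"offset": [-0.012,-0.009,0.133],"rot": [0,0,0],"claw": 0},{"offset": [-0.012,-0.009,0.133],"rot": [0,0,0],"claw": 0},{"offset": [-0.012,-0.009,0.133],"rot": [0,0,0],"claw": 0}])

```text
t: 2.57
tcp_pos: [0.6324, -0.0201, 0.0786]
eef_rot: [-0.596, -3.083, 0.0]
force: [0.1, -0.6, 0.1]
gripper_width: 0.0878
grasp_force: 0.0
```

```bash
python3 -c "
from go import *
go([.6331,-.0215,.079],158)"
```

```text
t 2.5667 q [-0.09  0.21  1.39  0.    1.54 -1.27] tcp [ 0.6324 -0.0201  0.0786] F [ 0.1 -0.6  0.1] w 0.08778087614735414 0.0
off [-0.0011 -0.001  -0.0004]
rot [-0.0001 -0.0006  0.0009] deg [-0.02 -0.07  0.11]
rot [ 9.0000e-04 -2.0000e-04 -1.4991e+00] deg [ 1.1000e-01 -2.0000e-02 -1.7989e+02]
```

Close on the bar, then lift gently.

drive_tool(motion=[{"offset": [-0.001,-0.001,0],"rot": [0,0,0],"claw": 0.5},{"offset": [-0.001,-0.001,0],"rot": [0,0,0],"claw": 1},{"offset": [-0.001,-0.001,0],"rot": [0,0,0],"claw": 1},{"offset": [-0.001,-0.001,0],"rot": [0,0,0],"claw": 1},{"offset": [-0.001,-0.001,0],"rot": [0,0,0],"claw": 1},{"offset": [-0.001,-0.001,0],"rot": [0,0,0],"claw": 1},{"offset": [-0.001,-0.001,0],"rot": [0,0,0],"claw": 1},{"offset": [-0.001,-0.001,0],"rot": [0,0,0],"claw": 1},{"offset": [-0.001,-0.001,0],"rot": [0,0,0],"claw": 1},{"offset": [-0.001,-0.001,0],"rot": [0,0,0],"claw": 1},{"offset": [-0.001,-0.001,0],"rot": [0,0,0],"claw": 1},{"offset": [-0.001,-0.001,0],"rot": [0,0,0],"claw": 1}])

```text
t: 3.57
tcp_pos: [0.6338, -0.0224, 0.0785]
eef_rot: [-0.598, -3.084, -0.0]
force: [0.9, 0.6, -0.5]
gripper_width: 0.0182
grasp_force: 30.0
```

drive_tool(motion=[{"offset": [0,0,-0.005],"rot": [0,0,0],"claw": 1},{"offset": [0,0,-0.015],"rot": [0,0,0],"claw": 1},{"offset": [0,0,-0.03],"rot": [0,0,0],"claw": 1},{"offset": [0,0,-0.05],"rot": [0,0,0],"claw": 1},{"offset": [0,0,-0.075],"rot": [0,0,0],"claw": 1},{"offset": [0,0,-0.1],"rot": [0,0,0],"claw": 1},{"offset": [0,0,-0.12],"rot": [0,0,0],"claw": 1},{"offset": [0,0,-0.135],"rot": [0,0,0],"claw": 1},{"offset": [0,0,-0.14],"rot": [0,0,0],"claw": 1},{"offset": [0,0,-0.14],"rot": [0,0,0],"claw": 1},{"offset": [0,0,-0.14],"rot": [0,0,0],"claw": 1}])

```text
t: 4.48
tcp_pos: [0.6336, -0.0226, 0.2178]
eef_rot: [-0.599, -3.083, 0.0]
force: [-1.1, -0.2, -5.9]
gripper_width: 0.0178
grasp_force: 30.0
```

```bash
python3 -c "
from go import *
go([.4624,-.3197,.22],156.4)
c=cam('scene'); save(c,'scene2.png')
c=cam('wrist'); save(c,'wrist2.png'); P=cloud(c)
# holding tilt: red bar top line & rim plane
t=manip.sense()['tcp_pos']; M=R.from_rotvec(manip.sense()['eef_rot']).as_matrix(); Q=(P-t)@M
np.savez('/tmp/w2.npz',Q=Q,px=c['pixels'])
hsv=cv2.cvtColor(c['pixels'],cv2.COLOR_RGB2HSV).astype(int)
m=((hsv[...,0]<8)|(hsv[...,0]>172))&(hsv[...,1]>150)&(hsv[...,2]>60)&(abs(Q[...,2])<.03)&(c['range_z']>0)
q=Q[m]; print(len(q),q.min(0),q.max(0))
rim=(Q[...,2]>.03)&(Q[...,2]<.11)&(abs(Q[...,0])<.12)&(abs(Q[...,1])<.1)
q=Q[rim]; A=np.c_[q[:,:2],np.ones(len(q))]
for _ in range(6):
    k=np.linalg.lstsq(A,q[:,2],rcond=None)[0]; r=q[:,2]-A@k; g=(abs(r-0)<.02); q=q[g];A=A[g]
print('plane',k,np.degrees(k[:2]),len(q),q.min(0),q.max(0))
"
```

```text
t 4.4833 q [-0.09  0.18  1.17 -0.    1.79 -1.28] tcp [ 0.6336 -0.0226  0.2178] F [-1.1 -0.2 -5.9] w 0.017825898744778305 29.999131858348846
off [ 0.0475 -0.3396 -0.002 ]
rot [-0.0002 -0.0005  0.0135] deg [-0.02 -0.06  1.63]
rot [ 7.0000e-04 -3.0000e-04 -1.4865e+00] deg [ 9.0000e-02 -3.0000e-02 -1.7837e+02]
4671 [-0.04332468 -0.0126955  -0.0134332 ] [0.04546179 0.01672948 0.01796391]
plane [-0.01758794 -0.0016155   0.06825881] [-1.00771464 -0.09256114] 25658 [-0.08177336 -0.06685012  0.04774878] [0.08599553 0.06587991 0.07913673]
```

View pics/scene2.png

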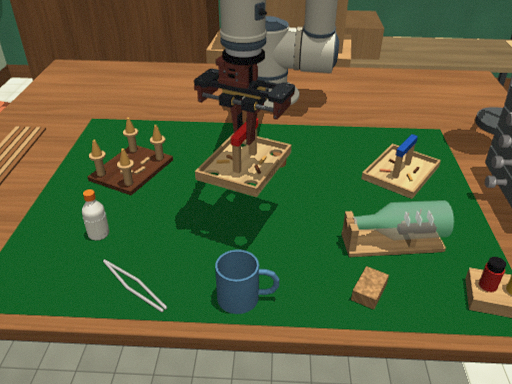

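View pics/wrist2.png

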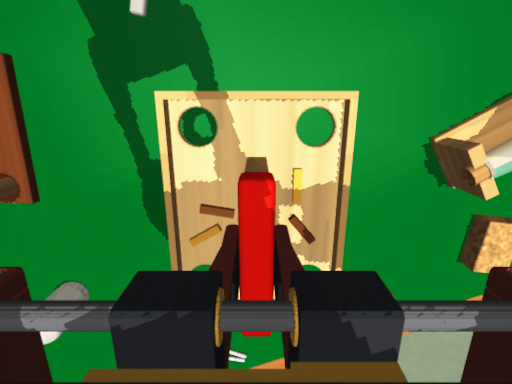

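The tray hangs almost level in the gripper, with its far holes visible at (198,126) and (316,126), and the rest of the scene is undisturbed. I carry it over to the stand.

drive_tool(motion=[{"offset": [0.002,-0.01,-0.002],"rot": [0,0,0.003],"claw": 1},{"offset": [0.005,-0.03,-0.002],"rot": [0,0,0.006],"claw": 1},{"offset": [0.009,-0.06,-0.002],"rot": [0,0,0.009],"claw": 1},{"offset": [0.014,-0.1,-0.002],"rot": [0,0,0.013],"claw": 1},{"offset": [0.02,-0.14,-0.002],"rot": [0,0,0.013],"claw": 1},{"offset": [0.025,-0.18,-0.002],"rot": [0,0,0.013],"claw": 1},{"offset": [0.031,-0.22,-0.002],"rot": [0,0,0.013],"claw": 1},{"offset": [0.036,-0.26,-0.002],"rot": [0,0,0.013],"claw": 1},{"offset": [0.041,-0.295,-0.002],"rot": [0,0,0.013],"claw": 1},{"offset": [0.045,-0.32,-0.002],"rot": [0,0,0.013],"claw": 1},{"offset": [0.047,-0.335,-0.002],"rot": [0,0,0.013],"claw": 1},{"offset": [0.047,-0.339,-0.002],"rot": [0,0,0.013],"claw": 1}])

```text
t: 5.58
tcp_pos: [0.4608, -0.3219, 0.2198]
eef_rot: [-0.647, -3.072, 0.001]
force: [0.8, -0.6, -4.8]
gripper_width: 0.0179
grasp_force: 30.0
```

drive_tool(motion=[{"offset": [0,0,0],"rot": [0,0,0],"claw": 1},{"offset": [0,0,0],"rot": [0,0,0],"claw": 1},{"offset": [0,0,0],"rot": [0,0,0],"claw": 1}])

```text
t: 5.83
tcp_pos: [0.4637, -0.3184, 0.2204]
eef_rot: [-0.639, -3.076, -0.001]
force: [0.6, 0.6, -4.1]
gripper_width: 0.018
grasp_force: 30.0
```

```bash
python3 -c "
from go import *
go([.4624,-.3197,.22],156.4)
c=cam('wrist'); save(c,'wrist3.png'); P=cloud(c); s=manip.sense()
t=s['tcp_pos']; M=R.from_rotvec(s['eef_rot']).as_matrix(); Q=(P-t)@M
# rim+floor: fit floor plane from dominant depth, robustly
g=(Q[...,2]>.06)&(Q[...,2]<.085)&(abs(Q[...,0])<.085)&(abs(Q[...,1])<.065); q=Q[g]; k=np.array([0,0,np.median(q[:,2])])
for tol in (.006,.004,.003,.002,.002):
    r=q[:,2]-np.c_[q[:,:2],np.ones(len(q))]@k; z=q[abs(r)<tol]; k=np.linalg.lstsq(np.c_[z[:,:2],np.ones(len(z))],z[:,2],rcond=None)[0]
print('floor plane',k,np.degrees(k[:2]),len(z),z.min(0),z.max(0))
# holes: points below floor, blobs inside tray silhouette
P2=abs(Q[...,2]-(Q[...,0]*k[0]+Q[...,1]*k[1]+k[2]))
below=((Q[...,2]>k[2]+.012)).astype(np.uint8)
n,l,st,ce=cv2.connectedComponentsWithStats(below)
for i in range(1,n):
    if 300<st[i,4]<6000:
        u,v=ce[i]; d=np.array([(u-c['cx'])/c['fx'],(v-c['cy'])/c['fy'],1])@c['R']@M; o=(-c['R'].T@c['t']-t)@M
        print('blob',ce[i],st[i],o+d*(k[2]-o[2])/d[2])
rim=(abs(Q[...,2]-k[2]+.012)<.004)&(abs(Q[...,0])<.1)&(abs(Q[...,1])<.08); z=Q[rim]; print('rim',np.percentile(z,[.5,99.5],axis=0))
"
```

```text
t 5.8333 q [-0.66 -0.01  1.37  0.    1.78 -1.82] tcp [ 0.4637 -0.3184  0.2204] F [ 0.6  0.6 -4.1] w 0.017960613545904884 29.99928742647171
off [ 0.0007 -0.0018  0.0004]
rot [ 0.0003 -0.0002  0.0011] deg [ 0.03 -0.02  0.14]
rot [ 3.0000e-04  4.0000e-04 -1.4989e+00] deg [ 3.0000e-02  5.0000e-02 -1.7986e+02]
floor plane [ 0.00199673 -0.00107909  0.07072487] [ 0.1144043  -0.06182758] 18575 [-0.08122789 -0.06214954  0.06864117] [0.08069072 0.06086634 0.07291058]
blob [198.62059621 126.45076784] [ 181  107   37   39 1107] [ 0.06284522 -0.04148682  0.07072487]
blob [314.36454545 126.44      ] [ 296  107   37   39 1100] [0.06279798 0.04025551 0.07072487]
blob [ 77.39278623 353.81733951] [  40  332   77   51 3022] [-0.139024   -0.16309891  0.07072487]
blob [256.51150055 351.71084337] [ 229  332   56   37 1826] [-0.13689847 -0.00066086  0.07072487]
blob [433.90510511 355.86846847] [ 398  332   76   51 3330] [-0.14192298  0.16089017  0.07072487]
rim [[-0.04460217 -0.06665385  0.05690421]
 [ 0.08616783  0.06533196  0.06257466]]
```

View pics/wrist3.png

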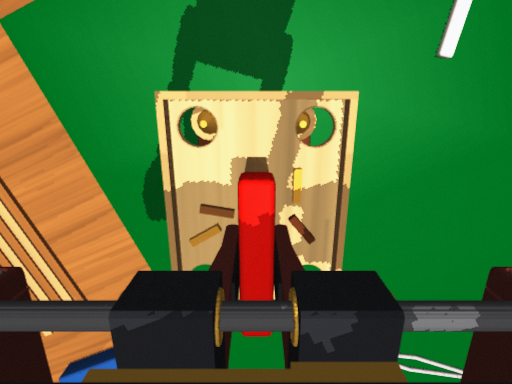

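The wrist view shows the brass tips inside both visible holes, at about (203,124) and (303,124). I check where the tips lie in the tool frame.

```bash
python3 -c "
from go import *
c=cam('wrist'); s=manip.sense(); t=s['tcp_pos']; M=R.from_rotvec(s['eef_rot']).as_matrix(); P=cloud(c); Q=(P-t)@M
for u0,v0 in ((203,124),(303,124)):
    w=P[v0-20:v0+21,u0-20:u0+21].reshape(-1,3); w=w[(w[:,2]>.102)&(w[:,2]<.115)]; print(u0,len(w),(w.mean(0)-t)@M,(ray(c,u0,v0,.108)-t)@M)
go([.4624,-.3197,.16],156.4)
"
```

```text
203 87 [ 0.06199808 -0.04456478  0.11441073] [ 0.06143074 -0.04545388  0.11254942]
303 85 [0.06156731 0.03809602 0.11445125] [0.06139521 0.03882162 0.11257309]
t 5.9333 q [-0.66 -0.01  1.37  0.    1.78 -1.82] tcp [ 0.4639 -0.3183  0.2206] F [ 0.1  0.1 -5.3] w 0.017708410197759105 29.999267756938934
off [ 0.0008 -0.0019  0.0606]
rot [ 0.0001 -0.0001  0.0014] deg [ 0.02 -0.01  0.17]
rot [ 1.0000e-04  2.0000e-04 -1.4986e+00] deg [ 1.0000e-02  3.0000e-02 -1.7983e+02]
```

drive_tool(motion=[{"offset": [-0.0005,-0.002,0.005],"rot": [0,0,0.001],"claw": 1},{"offset": [-0.0005,-0.002,0.013],"rot": [0,0,0.001],"claw": 1},{"offset": [-0.0005,-0.002,0.021],"rot": [0,0,0.001],"claw": 1},{"offset": [-0.0005,-0.002,0.029],"rot": [0,0,0.001],"claw": 1},{"offset": [-0.0005,-0.002,0.036],"rot": [0,0,0.001],"claw": 1},{"offset": [-0.0005,-0.002,0.042],"rot": [0,0,0.001],"claw": 1},{"offset": [-0.0005,-0.002,0.048],"rot": [0,0,0.001],"claw": 1},{"offset": [-0.0005,-0.002,0.054],"rot": [0,0,0.001],"claw": 1},{"offset": [-0.0005,-0.002,0.058],"rot": [0,0,0.001],"claw": 1},{"offset": [-0.0005,-0.002,0.062],"rot": [0,0,0.001],"claw": 1},{"offset": [-0.0005,-0.002,0.064],"rot": [0,0,0.001],"claw": 1},{"offset": [-0.0005,-0.002,0.064],"rot": [0,0,0.001],"claw": 1}])

```text
t: 6.93
tcp_pos: [0.4629, -0.3213, 0.1561]
eef_rot: [-0.644, -3.074, -0.0]
force: [-0.7, 0.2, -4.5]
gripper_width: 0.018
grasp_force: 30.0
```

```bash
python3 -c "
from go import *
go([.4624,-.3197,.1485],156.4)"
```

```text
t 6.9333 q [-0.67 -0.01  1.48  0.    1.67 -1.83] tcp [ 0.4629 -0.3213  0.1561] F [-0.7  0.2 -4.5] w 0.018016161092105284 29.999185502529144
off [0.0011 0.0013 0.0076]
rot [ 0.0001 -0.0003 -0.0004] deg [ 0.01 -0.04 -0.05]
rot [-5.0000e-04 -1.0000e-04  1.4996e+00] deg [-6.0000e-02 -1.0000e-02  1.7995e+02]
```

No lateral force, so the pins are in the holes. I lower until contact.

drive_tool(motion=[{"offset": [0,0.001,0.002],"rot": [0,0,0],"claw": 1},{"offset": [0,0.001,0.004],"rot": [0,0,0],"claw": 1},{"offset": [0,0.001,0.005],"rot": [0,0,0],"claw": 1},{"offset": [0,0.001,0.006],"rot": [0,0,0],"claw": 1},{"offset": [0,0.001,0.007],"rot": [0,0,0],"claw": 1},{"offset": [0,0.001,0.0075],"rot": [0,0,0],"claw": 1},{"offset": [0,0.001,0.0075],"rot": [0,0,0],"claw": 1}])

```text
t: 7.52
tcp_pos: [0.4634, -0.3204, 0.149]
eef_rot: [-0.644, -3.075, -0.0]
force: [-0.6, -0.7, -4.7]
gripper_width: 0.0177
grasp_force: 30.0
```

drive_tool(motion=[{"offset": [0,0,0.0005],"rot": [0,0,0],"claw": 1},{"offset": [0,0,0.001],"rot": [0,0,0],"claw": 1},{"offset": [0,0,0.001],"rot": [0,0,0],"claw": 1},{"offset": [0,0,0.001],"rot": [0,0,0],"claw": 1}])

```text
t: 7.85
tcp_pos: [0.4635, -0.3205, 0.1485]
eef_rot: [0.644, 3.074, -0.0]
force: [-0.8, -0.1, -2.4]
gripper_width: 0.0176
grasp_force: 30.0
```

drive_tool(motion=[{"offset": [0,0,0.0005],"rot": [0,0,0],"claw": 1},{"offset": [0,0,0.001],"rot": [0,0,0],"claw": 1},{"offset": [0,0,0.001],"rot": [0,0,0],"claw": 1},{"offset": [0,0,0.001],"rot": [0,0,0],"claw": 1}])

```text
t: 8.18
tcp_pos: [0.4635, -0.3205, 0.1485]
eef_rot: [0.644, 3.074, -0.001]
force: [-3.7, 2.5, 6.3]
gripper_width: 0.0177
grasp_force: 30.0
```

```bash
python3 -c "
from go import *
go([.4624,-.3197,.1485],156.4)
c=cam('scene'); cv2.imwrite('pics/scene4.png',cv2.resize(c['pixels'][60:220,60:240,::-1],None,fx=3,fy=3))"
```

```text
t 8.1833 q [-0.67 -0.01  1.5  -0.    1.65 -1.82] tcp [ 0.4635 -0.3205  0.1485] F [-3.7  2.5  6.3] w 0.017710683487362346 30.00081717967987
off [ 0.0013  0.0003 -0.    ]
rot [-0.0002  0.0006 -0.0004] deg [-0.02  0.07 -0.05]
rot [9.0000e-04 3.0000e-04 1.4996e+00] deg [1.1000e-01 3.0000e-02 1.7995e+02]
```

View pics/scene4.png

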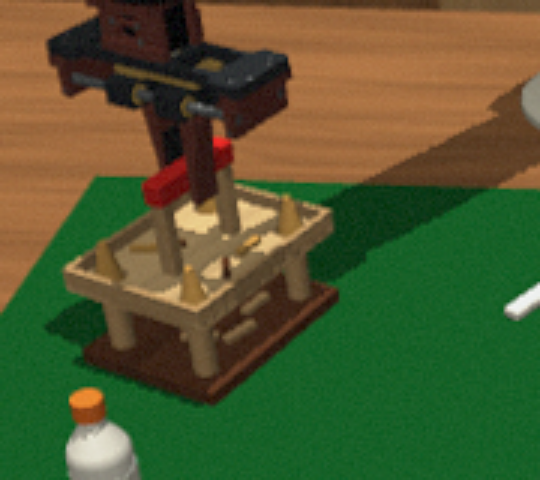

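The pins show through the tray at (105,260), (190,285) and (288,215), it sits level, and the contact force confirms seating. I open the gripper, then retreat straight up.

drive_tool(motion=[{"offset": [0,0,-0.0005],"rot": [0,0,0],"claw": 1},{"offset": [0,0,-0.001],"rot": [0,0,0],"claw": 0.7},{"offset": [0,0,-0.001],"rot": [0,0,0],"claw": 0.4},{"offset": [0,0,-0.001],"rot": [0,0,0],"claw": 0},{"offset": [0,0,-0.001],"rot": [0,0,0],"claw": 0},{"offset": [0,0,-0.001],"rot": [0,0,0],"claw": 0},{"offset": [0,0,-0.001],"rot": [0,0,0],"claw": 0},{"offset": [0,0,-0.001],"rot": [0,0,0],"claw": 0},{"offset": [0,0,-0.001],"rot": [0,0,0],"claw": 0},{"offset": [0,0,-0.001],"rot": [0,0,0],"claw": 0}])

```text
t: 9.07
tcp_pos: [0.4634, -0.3205, 0.1481]
eef_rot: [0.644, 3.075, -0.0]
force: [-0.2, -0.3, -0.0]
gripper_width: 0.0745
grasp_force: 0.0
```

drive_tool(motion=[{"offset": [0,0,-0.01],"rot": [0,0,0],"claw": 0},{"offset": [0,0,-0.03],"rot": [0,0,0],"claw": 0},{"offset": [0,0,-0.06],"rot": [0,0,0],"claw": 0},{"offset": [0,0,-0.09],"rot": [0,0,0],"claw": 0},{"offset": [0,0,-0.12],"rot": [0,0,0],"claw": 0},{"offset": [0,0,-0.14],"rot": [0,0,0],"claw": 0},{"offset": [0,0,-0.14],"rot": [0,0,0],"claw": 0},{"offset": [0,0,-0.14],"rot": [0,0,0],"claw": 0}])

```text
t: 9.73
tcp_pos: [0.4638, -0.3207, 0.2902]
eef_rot: [0.643, 3.072, -0.003]
force: [-1.1, 0.1, -0.7]
gripper_width: 0.0879
grasp_force: 0.0
```

```bash
python3 -c "
from go import *
from m import fit
c=cam('wrist'); P=cloud(c); r=(abs(P[...,0]-.462)<.12)&(abs(P[...,1]+.32)<.12)
h=P[r&(P[...,2]>.15)&(P[...,2]<.17)]; fit(h[:,:2],'handle'); print(np.percentile(h[:,2],[5,50,95]))
m=P[r&(abs(P[...,2]-.09)<.004)]; k=np.linalg.lstsq(np.c_[m[:,:2]-[.462,-.32],np.ones(len(m))],m[:,2],rcond=None)[0]; fit(m[:,:2],'rim'); print(k,len(m))
save(c,'wrist5.png'); go([.46,-.32,.2],156.4)"
```

```text
handle [ 0.4627 -0.3203] size 0.0174 0.0886 long-axis deg 155.83
[0.15775091 0.15965785 0.16083651]
rim [ 0.4639 -0.3208] size 0.1325 0.1712 long-axis deg 156.35
[-0.00017595  0.00169106  0.08971948] 2654
t 9.7833 q [-0.67  0.01  1.24 -0.    1.9  -1.82] tcp [ 0.4634 -0.3205  0.2881] F [-0.2  0.4 -0.5] w 0.08791593539462964 0.0
off [ 0.0034 -0.0009  0.0881]
rot [-0.0001  0.0002 -0.0004] deg [-0.01  0.02 -0.05]
rot [3.0000e-04 1.0000e-04 1.4996e+00] deg [4.0000e-02 1.0000e-02 1.7995e+02]
```

View pics/wrist5.png

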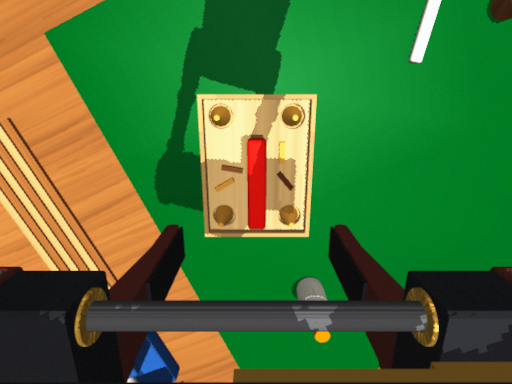

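All four pins stand in their holes, at (219,116), (292,116), (224,214) and (289,214). The rim is level at 0.090 m, as it should be.

```bash
python3 -c "
from rig import manip
print(manip.hand_in())"
```

```text
the job is handed in; nothing more can be done
None
```

The red-handled tray sits level on the stand's four collars with a post through each corner hole; I let go of it, moved the arm clear and handed the job in at about 9.8 s, without going near the plain tray or the bottle.

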